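# Pack a battery and an oil filter for return and wedge the load tight

## Robot

A 6-joint arm with a two-finger parallel gripper is mounted at the origin on the work surface. World frame = base frame: x ahead of the robot, y to its left, z up, the work surface at z = 0. Lengths are in m, angles in degrees, forces in N, time in s.
With the tool pointing down it reaches from about 0.225 to 0.725 m from the base axis. Payload 3.1 kg.
Tool frame: the origin (TCP) lies midway between the tips of the shut fingers; the grasp point (between the pads) lies robot.grip_point_offset behind it (robot.grip_point_offset is the distance from the TCP to the grasp point, in m); z points along the fingers, y is the line along which they close (so a half turn about z gives the same grasp; the last joint's range is limited). The gripper opens to 85 mm and grips with 20 to 120 N. Pads are 22 mm wide; open, the fingers measure 114 mm over their backs; the gripper's body (76 mm by 85 mm) begins 54 mm behind the grasp point. The pads swing forward as they close: fully open they stand 13 mm farther back than shut.
Start: joints at [-80.031, 2.75, 5.684, 92.934, 0, 82.678], TCP at [0.156, -0.501, 0.231] pointing down, gripper open.
Joint ranges: [-166.93, 166.93], [-56.73, 111.36], [-69.38, 81.34], [-121.58, 131.49], [-85.45, 84.26], [-180, 180]. Speed limits (degrees/s): [159.86, 159.86, 180, 180, 180, 180].

## Interface

Orientations are given as [roll, pitch, yaw] about the fixed x, y, z axes, in that order (R = Rz(yaw) Ry(pitch) Rx(roll)).
In Python, from cell import robot, grab_frame, order gives the robot as it stands. The module is installed in compiled form; this text tells all that it offers.
- The arm moves only by the tool arm_command, never from a script. Its argument "deltas" is text: rows parted by semicolons, each of 7 numbers parted by spaces: the shift along the tool's x, y, z each as a share of 80 mm, from -1 to 1, then the turn, a rotation vector about the tool's x, y, z each as a share of 90 degrees, from -1 to 1, then the opening, from 0 (shut) to 1 (fully open). In form: x y z ax ay az gripper; .... A call has 1 to 5 rows; each row is the pose to reach, as a shift and turn from the pose commanded when the call began, along the tool's axes at that moment; what a row does not reach only later rows make up. A row lasts 1/10 s, in which the tool goes at most 50 mm and 8.59 degrees, less where a joint would pass 70% of its speed; a pose out of reach is approached as far as the arm can. A call with a number of a shift or a turn outside -1 to 1 is refused whole. A call with a gripper value outside its range is refused whole. The fingers move at their own pace and stop on an object; "force" is the grip in N (left out, the last holds). Time passes only in rows, so rows that repeat a pose let the fingers close. It gives the time, the measured TCP pose, the force, the opening and the grip force at its end, in the units of the state.
- robot.sense(): the state, without advancing time (a new reading comes with each control period).
- grab_frame(name): name is "scene" or "top"; returns a dict with "image" (420x560x3 uint8, red, green, blue), "fx", "fy", "cx", "cy" (pixels), "R" (3x3) and "t" (3): a world point X has camera coordinates R X + t. Camera axes: x right, y down, z forward; pixel columns grow to the right and rows downward; lengths in m; the calibration is good to about 2 mm. A picture is of the moment at which its call begins. There is no depth.
- order.job_done(): hands the job in; it is judged then, once.
The state is a dict: "clock": time; "qpos": joint angles; "qd": joint speeds; "joint_torque": joint torques, N m; "position": TCP position; "orientation": TCP orientation; "wrist_force": force on the tool from outside, world axes, zero at the start; "ft_torque": the same for the moment, N m; "opening": finger opening in m; "grip_force": force on a finger pad.
Only numpy, scipy, OpenCV 4.12 (cv2) and the standard library are available. Lean on these libraries where they do the work, as an engineer would, in place of code of your own. Each camera call takes 0.05 s, during which the arm holds its last target. There are 200 camera calls.

## Task

Pack the battery and the oil filter for transport: stand both upright in a row on the floor of the steel tray, the battery lengthwise and never tipped over on the way. Then push the wooden wedge, thin end down, firmly into the gap left in the row, so that the load is locked tight between the tray's end plates and stays so when you let go. Leave everything else on the desk where it is.

Things in the scene. Friction and masses are not known exactly. Their poses are not given: they have to be found in the camera images.
- tray: Fixed open steel tray. Inside 192 mm long (its x) by 72 mm wide (its y); walls and floor 4 mm thick. The two long sides stand 45 mm, the two end plates 80 mm above the inner floor. Origin: centre of its underside on the desk, so the inner floor is at z = 4 mm; x runs along its length, z up.
- rack: Fixed plywood rack, 225 mm wide (y), two open pockets 130 mm apart, one with the filter, one with the wedge. Both lean 0.55 rad (31.5 deg) from vertical, tops to the rack's -x, on a back plate reaching 75 mm up them, between side lips 25 mm high and 2 mm clear; they slide out along their own axis. Origin: on the desk, mid-way between the pockets; z up.
- battery_center (a point): Black block-shaped starter battery with grey top, 106 mm long (x), 58 mm wide (y), 86 mm high, two small brass terminals 8 mm high on top near its ends; about 0.7 kg, stands upright loose on the desk. Point: centre of the block, 43 mm above its underside; z up.
- filter_center (a point): Grey spin-on oil filter, a can 60 mm in diameter and 90 mm high, about 0.35 kg, leaning in a rack pocket. Point: on its axis, half-way up; z along its axis to its top (the fluted end).
- wedge_center (a point): Light wooden wedge leaning in a rack pocket, thin end down: 115 mm long (z, to the thick end), 60 mm wide (y), in x 36.75 mm thick tapering to 8 mm; -x face parallel to z, +x face slopes 1 in 4. 0.1 kg. Point: mid-length, mid-width, 11.2 mm from the -x face. The row leaves it a 26 mm gap; pressed home with 15 to 25 N it locks by friction, its thin end 10 to 20 mm above the tray floor.
- wrench_grip (a point): Bystander: steel wrench, 160 mm, lying on the desk. Point: its handle.
- screwdriver_grip (a point): Bystander: screwdriver, 180 mm, lying on the desk. Point: its handle.
- jar: Bystander: jar, 68 mm diameter, 75 mm high. Origin: centre of its underside.
- mug: Bystander: white mug, 80 mm diameter, 90 mm high. Origin: centre of its underside.
- carton: Bystander: cardboard carton 75 x 110 x 60 mm high. Origin: centre of its underside.
- terminal: Bystander: grey hand-held terminal 150 x 75 x 22 mm, lying on the desk. Origin: centre of its underside.
Mind the look-alikes: they are no part of the job. What is shaped like the part that bears filter_center but blue is not meant.

How it is judged:
By the outcome, as a careful person would: the job done as asked, in the order asked, and still so for the second after the job is handed in, with the robot touching nothing.
It also fails if it takes over 72 s, if anything falls off the work surface, if the arm or the gripper's body presses on something with over 40 N, if the wrist force passes 120 N, or if a joint passes its speed limit or range.

## Working session

There is one attempt and no reset: what is moved stays moved. The work goes in short steps, Python scripts to look and compute and a tool call to move; the robot and the scene stay as the last step left them, time stands still between calls to the robot, and variables do not carry over. Pictures are saved under pics/ and viewed, at most 10 in all, crops included, and the job is handed in when it is done.

Besides the shell and the picture viewer there is one more tool, called by a JSON object that holds its "api" and its "payload", one argument or row to a line. arm_command: Moves the arm, as the interface text tells. Its arguments: {"type":"object","properties":{"deltas":{"type":"string"},"force":{"type":"number"}},"required":["deltas"]}

```bash
mkdir -p pics; ls; cat > h.py <<'E'
import numpy as np, cv2
from cell import robot, grab_frame, order
def snap(n,f):
    d=grab_frame(n); cv2.imwrite(f'pics/{f}.png',d['image'][:,:,::-1]); return d
def ray(d,u,v,z):
    R=np.array(d['R']);t=np.array(d['t']); c=-R.T@t
    r=R.T@np.array([(u-d['cx'])/d['fx'],(v-d['cy'])/d['fy'],1]); return c+r*(z-c[2])/r[2]
def proj(d,X):
    p=np.array(d['R'])@np.array(X)+np.array(d['t']); return np.array([d['fx']*p[0]/p[2]+d['cx'],d['fy']*p[1]/p[2]+d['cy']])
E
python3 - <<'E'
from h import *
a=snap('scene','s0');b=snap('top','t0')
for d in(a,b):
    R=np.array(d['R']);print(-R.T@np.array(d['t']),R.round(3).tolist(),d['fx'],d['cx'],d['cy'])
print(robot.sense(),robot.grip_point_offset)
E
```

```text
pics
[ 1.35428162 -0.11120936  1.08729441] [[0.166, 0.986, 0.007], [0.764, -0.124, -0.633], [-0.623, 0.111, -0.774]] 510.58605269148876 288.56373669402467 222.74507908373957
[0.40711016 0.0327136  1.35751012] [[-0.012, -1.0, -0.014], [-0.995, 0.014, -0.1], [0.1, 0.012, -0.995]] 518.7803198802436 288.88602988676786 202.35857627871107
{'clock': 0.1, 'qpos': array([-8.00309024e+01,  2.78933303e+00,  5.59974676e+00,  9.29327383e+01,
       -9.03425043e-04,  8.26781487e+01]), 'qd': array([-0.0539916 , -0.03995247,  0.20886431,  0.09659579, -0.04509088,
       -0.00995208]), 'joint_torque': array([ 2.97916828e-03, -3.39851081e+01,  3.20936108e+01,  1.58332300e-02,
       -1.29860236e-04, -5.31623684e-06]), 'position': array([ 0.15593437, -0.50073031,  0.23022062]), 'orientation': array([-1.79878558e+02, -1.46933336e-02,  1.72909342e+01]), 'wrist_force': array([ 0.56805332,  0.08083863, -0.09569728]), 'ft_torque': array([ 0.01990693, -0.02107965,  0.02361502]), 'grip_force': 0.0, 'opening': 0.0852179113694345} 0.0187
```

View pics/t0.png

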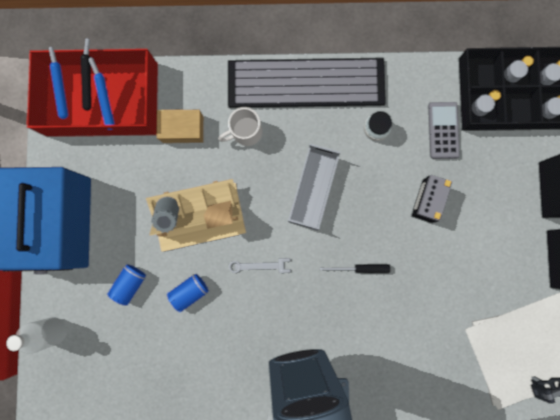

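View pics/s0.png

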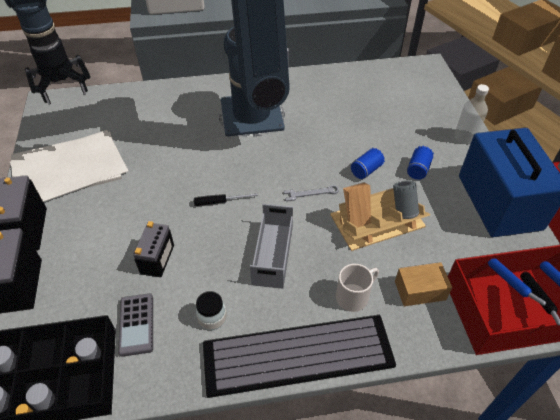

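The top view has the battery near (433,199), the tray near (316,188) and the rack near (196,215), with the filter at (165,213) and the wedge at (220,213). I'll enlarge these for edges.

```bash
python3 - <<'E'
import cv2,numpy as np
t=cv2.imread('pics/t0.png');s=cv2.imread('pics/s0.png')
def c(im,x,y,w,h,k):
    return cv2.resize(im[y:y+h,x:x+w],None,fx=k,fy=k,interpolation=cv2.INTER_CUBIC)
A=np.hstack([c(t,280,140,100,100,4),c(t,390,160,100,100,4)])
B=np.hstack([c(t,145,175,110,80,3.6),c(s,320,165,112,80,3.6)])
B=cv2.copyMakeBorder(B,0,0,0,max(0,800-B.shape[1]),0)[:,:800][:200*2]
cv2.imwrite('pics/c1.png',A);cv2.imwrite('pics/c2.png',B);print(A.shape,B.shape)
E
```

```text
(400, 800, 3) (288, 800, 3)
```

View pics/c1.png

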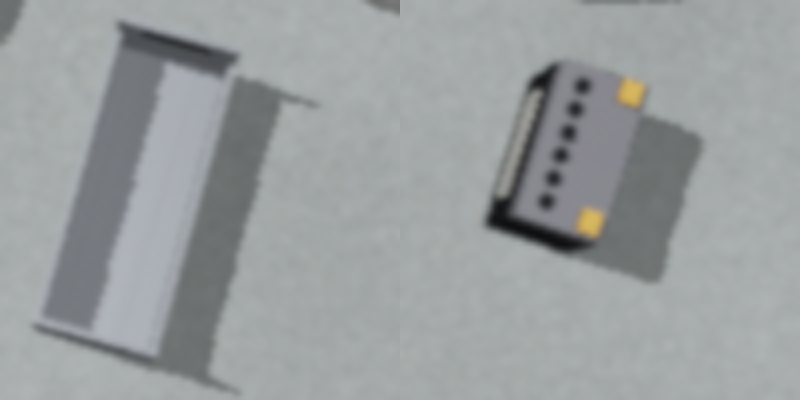

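View pics/c2.png

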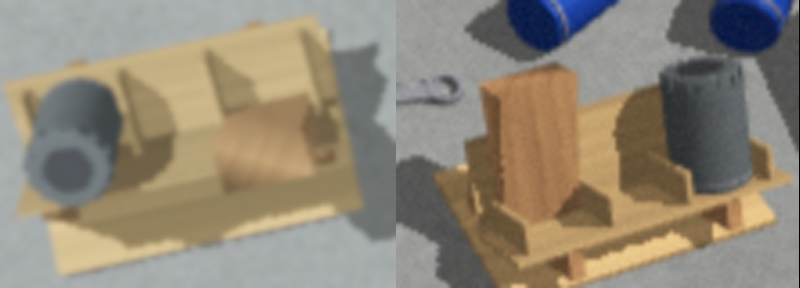

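Tray and battery lie about 15° off world x, with filter and wedge tops leaning toward -x (robot side). Casting rays from the corners read in the crops.

```bash
cat >> h.py <<'E'
def tri(a,pa,b,pb):
    rows=[];rhs=[]
    for d,p in((a,pa),(b,pb)):
        R=np.array(d['R']);t=np.array(d['t']);c=-R.T@t
        r=R.T@np.array([(p[0]-d['cx'])/d['fx'],(p[1]-d['cy'])/d['fy'],1]);r/=np.linalg.norm(r)
        P=np.eye(3)-np.outer(r,r);rows.append(P);rhs.append(P@c)
    A=np.vstack(rows);h=np.hstack(rhs);x=np.linalg.lstsq(A,h,rcond=None)[0];return x,np.abs(A@x-h).max()
E
python3 - <<'E'
from h import *
a=grab_frame('scene');b=grab_frame('top')
T=lambda p:(p[0]/4+280-.4,p[1]/4+140-.4)
B=lambda p:((p[0]-400)/4+390-.4,p[1]/4+160-.4)
C=lambda p:(p[0]/3.6+145-.4,p[1]/3.6+175-.4)
S=lambda p:((p[0]-396)/3.6+320-.4,p[1]/3.6+165-.4)
def ang(p,q): return np.degrees(np.arctan2(q[1]-p[1],q[0]-p[0]))
P=[ray(b,*T(p),.084) for p in[(118,23),(238,54),(158,358),(34,325)]]
print('tray',np.round(P,4).tolist(),np.mean(P,0),ang(P[3],P[0]),ang(P[2],P[1]),ang(P[1],P[0]),np.linalg.norm(P[3]-P[0]),np.linalg.norm(P[0]-P[1]))
P=[ray(b,*B(p),.086) for p in[(558,58),(648,83),(600,243),(507,215)]]
print('bat',np.round(P,4).tolist(),np.mean(P,0),ang(P[3],P[0]),ang(P[2],P[1]),ang(P[1],P[0]),np.linalg.norm(P[3]-P[0]),np.linalg.norm(P[0]-P[1]))
print('filt top',tri(a,S((697,72)),b,C((67,168))))
for q,r in[((484,82),(215,122)),((575,66),(300,97)),]: pass
for n,q,r in[('w +x left-in-scene',(493,97),(228,190)),]: pass
# rack outer: front lower plate corners in top on z unknown
P=[ray(b,*C(p),0.0) for p in[(62,275),(358,208)]];print('rack front edge z0',P,ang(P[1],P[0]))
P=[ray(b,*C(p),0.06) for p in[(5,85),(318,15)]];print('rack far edge',P,ang(P[1],P[0]),np.linalg.norm(P[0]-P[1]))
E
```

```text
tray [[0.6774, -0.0037, 0.084], [0.6566, -0.078, 0.084], [0.4683, -0.0248, 0.084], [0.4895, 0.0509, 0.084]] [ 0.57295309 -0.01390384  0.084     ] -16.2297599634216 -15.759677469869212 74.4043612646525 0.1956234703343701 0.07711274601268898
bat [[0.6003, -0.2985, 0.086], [0.584, -0.3531, 0.086], [0.4857, -0.3196, 0.086], [0.5036, -0.2635, 0.086]] [ 0.54341297 -0.30866531  0.086     ] -19.869910019779386 -18.838344904715875 73.32943731761291 0.10280349946317961 0.05700628247762156
filt top (array([0.49022528, 0.34966927, 0.11229837]), np.float64(0.0019559915066702516))
rack front edge z0 [array([0.42045991, 0.38325225, 0.        ]), array([0.46628699, 0.16786319, 0.        ])] 102.01138037043918
rack far edge [array([0.55310873, 0.40949188, 0.06      ]), array([0.59952721, 0.18951698, 0.06      ])] 101.91558389583001 0.2248191093728903
```

```bash
python3 - <<'E'
import cv2,numpy as np
t=cv2.imread('pics/t0.png');s=cv2.imread('pics/s0.png')
c=lambda im,x,y,w,h:cv2.resize(im[y:y+h,x:x+w],None,fx=8,fy=8,interpolation=cv2.INTER_CUBIC)
cv2.imwrite('pics/c3.png',np.hstack([c(t,195,190,50,45),c(s,335,175,50,45)]))
E
```

```text
(no output)
```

View pics/c3.png

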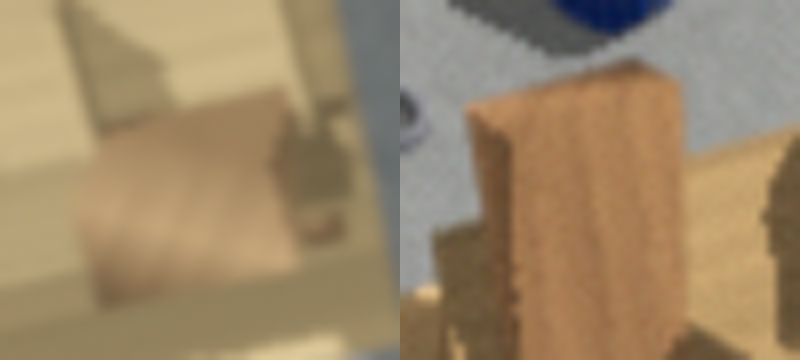

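The thick end of the wedge is visible in both views: top crop corners (80,197), (275,163), (300,262), (102,305) match scene crop (685,87), (512,132), (470,108), (640,62).

```bash
cat >> h.py <<'E'
from scipy.spatial.transform import Rotation as Ro
def plan(pos,rpy,cur=None):
    s=robot.sense(); p,o=(s['position'],s['orientation']) if cur is None else cur
    R=Ro.from_euler('xyz',o,degrees=True);G=Ro.from_euler('xyz',rpy,degrees=True)
    d=R.inv().apply(np.array(pos)-p)/.08; w=(R.inv()*G).as_rotvec(degrees=True)/90
    print('plan',d.round(3),w.round(3),'| pos',np.round(p,4),'rpy',np.round(o,2),'t',s['clock'],'open',round(s['opening'],4))
E
python3 - <<'E'
from h import *
a=grab_frame('scene');b=grab_frame('top')
t=[(80,197),(275,163),(300,262),(102,305)];s=[(685,87),(512,132),(470,108),(640,62)]
P=[]
for q,r in zip(t,s):
    x,e=tri(a,((r[0]-400)/8+335-.44,r[1]/8+175-.44),b,(q[0]/8+195-.44,q[1]/8+190-.44));P.append(x);print(x.round(4),e.round(4))
P=np.array(P);print(P.mean(0),np.linalg.norm(P[0]-P[1]),np.linalg.norm(P[2]-P[3]),np.linalg.norm(P[1]-P[2]),np.linalg.norm(P[0]-P[3]))
d=P[0]+P[3]-P[1]-P[2];print(np.degrees(np.arctan2(d[1],d[0]))-90)
plan([.5434,-.3087,.16],[180,0,-18.5])
E
```

```text
[0.5046 0.2484 0.1405] 0.0014
[0.5138 0.1903 0.1393] 0.0008
[0.4855 0.1851 0.1216] 0.0007
[0.4736 0.2448 0.1207] 0.0011
[0.49436807 0.21714186 0.13053035] 0.05885077252123079 0.06087274922596711 0.033765768933167524 0.03690295067314792
10.183043148495443
plan [ 5.338 -0.856  0.887] [-0.001  0.     0.398] | pos [ 0.156  -0.5011  0.2309] rpy [-1.7995e+02 -1.0000e-02  1.7290e+01] t 0.3 open 0.0853
```

{"api": "arm_command", "payload": {
  "deltas": "1 0 0 0 0 0.398 1;1 0 0 0 0 0.398 1;1 0 0 0 0 0.398 1;1 0 0 0 0 0.398 1;1 0 0 0 0 0.398 1",
  "force": 60
}}

```text
clock: 0.8
position: [0.2329, -0.4772, 0.2312]
orientation: [-180.0, 0.0, -18.7]
wrist_force: [0.1, -0.7, -0.3]
opening: 0.0856
grip_force: 0.0
```

{"api": "arm_command", "payload": {
  "deltas": "1 -1 0 0 0 0 1;1 -1 0 0 0 0 1;1 -1 0 0 0 0 1"
}}

```text
clock: 1.1
position: [0.3369, -0.4249, 0.2312]
orientation: [-179.9, -0.1, -18.3]
wrist_force: [0.4, -0.1, 0.3]
opening: 0.0854
grip_force: 0.0
```

{"api": "arm_command", "payload": {
  "deltas": "1 -1 0 0 0 0 1;1 -1 0 0 0 0 1;1 -1 0 0 0 0 1"
}}

```text
clock: 1.4
position: [0.4381, -0.3743, 0.2309]
orientation: [-179.9, -0.0, -18.3]
wrist_force: [0.6, -0.1, 0.0]
opening: 0.0855
grip_force: 0.0
```

{"api": "arm_command", "payload": {
  "deltas": "1 -1 0 0 0 0 1;1 -1 0 0 0 0 1;1 -1 0 0 0 0 1;1 -1 0 0 0 0 1;1 -1 0 0 0 0 1"
}}

```text
clock: 1.9
position: [0.5351, -0.3271, 0.2312]
orientation: [179.9, 0.1, -18.6]
wrist_force: [0.2, -0.9, -0.2]
opening: 0.0858
grip_force: 0.0
```

```bash
python3 - <<'E'
from h import *
plan([.5434,-.3087,.053],[180,0,-18.5])
print(robot.sense()['qpos'].round(1))
E
```

```text
plan [ 0.028 -0.253  2.227] [ 0.001  0.001 -0.001] | pos [ 0.5351 -0.3271  0.2312] rpy [ 1.7994e+02  8.0000e-02 -1.8560e+01] t 1.9 open 0.0858
[-3.75e+01  1.87e+01  2.39e+01  9.53e+01 -1.00e-01  1.61e+02]
```

Joint 6 would exceed its range over the tray at this yaw, so I'll take the half-turn grasp.

{"api": "arm_command", "payload": {
  "deltas": "0.03 -0.25 0 0 0 -0.475 1;0.03 -0.25 0 0 0 -0.475 1;0.03 -0.25 0 0 0 -0.475 1;0.03 -0.25 0 0 0 -0.475 1;0.03 -0.25 0 0 0 -0.475 1"
}}

```text
clock: 2.4
position: [0.5428, -0.3098, 0.2319]
orientation: [180.0, 0.0, 24.4]
wrist_force: [0.9, -0.6, 0.6]
opening: 0.0853
grip_force: 0.0
```

{"api": "arm_command", "payload": {
  "deltas": "0 0 0 0 0 -0.475 1;0 0 0 0 0 -0.475 1;0 0 0 0 0 -0.475 1;0 0 0 0 0 -0.475 1;0 0 0 0 0 -0.475 1"
}}

```text
clock: 2.9
position: [0.5427, -0.3099, 0.2319]
orientation: [-180.0, 0.1, 67.1]
wrist_force: [-0.2, -0.4, -0.2]
opening: 0.0854
grip_force: 0.0
```

{"api": "arm_command", "payload": {
  "deltas": "0 0 0 0 0 -0.475 1;0 0 0 0 0 -0.475 1;0 0 0 0 0 -0.475 1;0 0 0 0 0 -0.475 1;0 0 0 0 0 -0.475 1"
}}

```text
clock: 3.4
position: [0.5427, -0.31, 0.2319]
orientation: [-180.0, 0.0, 109.9]
wrist_force: [-0.8, -0.1, 0.0]
opening: 0.0855
grip_force: 0.0
```

{"api": "arm_command", "payload": {
  "deltas": "0 0 0 0 0 -0.475 1;0 0 0 0 0 -0.475 1;0 0 0 0 0 -0.475 1;0 0 0 0 0 -0.475 1;0 0 0 0 0 -0.475 1"
}}

```text
clock: 3.9
position: [0.5427, -0.31, 0.2319]
orientation: [-179.9, -0.0, 152.6]
wrist_force: [-0.2, 0.5, 0.1]
opening: 0.0852
grip_force: 0.0
```

{"api": "arm_command", "payload": {
  "deltas": "0 0 0.5 0 0 -0.1 1;0 0 0.5 0 0 -0.1 1;0 0 0.5 0 0 -0.1 1"
}}

```text
clock: 4.2
position: [0.5425, -0.3085, 0.1902]
orientation: [180.0, -0.2, 161.2]
wrist_force: [-0.1, 0.0, 0.8]
opening: 0.0856
grip_force: 0.0
```

```bash
python3 - <<'E'
from h import *
plan([.5434,-.3087,.053],[180,0,161.5])
print(robot.sense()['qpos'].round(1))
E
```

```text
plan [-0.019 -0.     1.715] [ 0.    -0.003 -0.004] | pos [ 0.5425 -0.3085  0.1902] rpy [179.96  -0.23 161.18] t 4.2 open 0.0856
[-35.8  17.8  18.1  90.5  -0.  -16.9]
```

{"api": "arm_command", "payload": {
  "deltas": "0 0 1 0 0 0 1;0 0 1 0 0 0 1;0 0 1 0 0 0 1"
}}

```text
clock: 4.5
position: [0.5426, -0.3074, 0.1084]
orientation: [179.9, -0.4, 161.3]
wrist_force: [-0.1, 0.2, -0.0]
opening: 0.0857
grip_force: 0.0
```

{"api": "arm_command", "payload": {
  "deltas": "0 0 0.73 0 0 0 1;0 0 0.73 0 0 0 1;0 0 0.73 0 0 0 1;0 0 0.73 0 0 0 1"
}}

```text
clock: 4.9
position: [0.5466, -0.3095, 0.0566]
orientation: [-179.9, 0.3, 161.4]
wrist_force: [0.4, -0.2, 0.3]
opening: 0.0853
grip_force: 0.0
```

{"api": "arm_command", "payload": {
  "deltas": "0 0 0 0 0 0 0.5;0 0 0 0 0 0 0.5;0 0 0 0 0 0 0.5;0 0 0 0 0 0 0.5;0 0 0 0 0 0 0.5",
  "force": 60
}}

```text
clock: 5.4
position: [0.5463, -0.3108, 0.0566]
orientation: [-179.7, 0.3, 161.4]
wrist_force: [-2.0, -3.5, 6.7]
opening: 0.0572
grip_force: 65.5
```

{"api": "arm_command", "payload": {
  "deltas": "0 0 0 0 0 0 0.3;0 0 0 0 0 0 0.3;0 0 0 0 0 0 0.3;0 0 0 0 0 0 0.3;0 0 0 0 0 0 0.3"
}}

```text
clock: 5.9
position: [0.5463, -0.3108, 0.0566]
orientation: [-179.7, 0.3, 161.4]
wrist_force: [-1.2, -3.9, 5.5]
opening: 0.0572
grip_force: 65.5
```

```bash
python3 - <<'E'
from h import *
plan([.5434,-.3087,.2],[180,0,161.5])
snap('top','t1')
im=cv2.imread('pics/t1.png')[140:260,380:500];cv2.imwrite('pics/c4.png',cv2.resize(im,None,fx=4,fy=4))
E
```

```text
plan [ 0.032  0.005 -1.792] [-0.003  0.004 -0.001] | pos [ 0.5463 -0.3108  0.0566] rpy [-179.74    0.33  161.42] t 5.9 open 0.0572
```

{"api": "arm_command", "payload": {
  "deltas": "0 0 -0.5 0 0 0 0.3;0 0 -1 0 0 0 0.3;0 0 -1 0 0 0 0.3"
}}

```text
clock: 6.25
position: [0.5479, -0.3097, 0.1391]
orientation: [-179.9, 0.6, 161.5]
wrist_force: [1.9, -0.7, -6.2]
opening: 0.0568
grip_force: 69.1
```

{"api": "arm_command", "payload": {
  "deltas": "0 0 -0.8 0 0 0 0.3;0 0 -0.8 0 0 0 0.3;0 0 -0.8 0 0 0 0.3"
}}

```text
clock: 6.55
position: [0.5457, -0.3082, 0.1977]
orientation: [-180.0, 0.1, 161.5]
wrist_force: [0.1, -0.9, -6.1]
opening: 0.0565
grip_force: 69.1
```

{"api": "arm_command", "payload": {
  "deltas": "0.05 0.5 0 0 0 0 0.3;0.09 0.9 0 0 0 0 0.3;0.09 0.9 0 0 0 0 0.3"
}}

```text
clock: 6.85
position: [0.5605, -0.2318, 0.1928]
orientation: [179.7, -0.4, 161.8]
wrist_force: [0.2, -0.7, -7.3]
opening: 0.0572
grip_force: 69.5
```

{"api": "arm_command", "payload": {
  "deltas": "0.05 0.5 0 0 0 0 0.3;0.09 0.9 0 0 0 0 0.3;0.09 0.9 0 0 0 0 0.3"
}}

```text
clock: 7.15
position: [0.5764, -0.1616, 0.1932]
orientation: [179.7, -0.4, 161.8]
wrist_force: [-1.0, -0.7, -7.6]
opening: 0.0571
grip_force: 69.8
```

{"api": "arm_command", "payload": {
  "deltas": "0.05 0.5 0 0 0 0 0.3;0.09 0.9 0 0 0 0 0.3;0.09 0.9 0 0 0 0 0.3"
}}

```text
clock: 7.45
position: [0.5925, -0.0917, 0.1935]
orientation: [179.8, -0.3, 161.8]
wrist_force: [-0.2, -0.5, -7.8]
opening: 0.057
grip_force: 69.9
```

{"api": "arm_command", "payload": {
  "deltas": "0.05 0.5 0 0 0 -0.03 0.3;0.09 0.9 0 0 0 -0.03 0.3;0.09 0.9 0 0 0 -0.03 0.3;0.09 0.9 0 0 0 -0.03 0.3;0.09 0.9 0 0 0 -0.03 0.3"
}}

```text
clock: 7.95
position: [0.6083, -0.0266, 0.1949]
orientation: [-179.9, -0.2, 164.1]
wrist_force: [-0.8, 0.5, -7.3]
opening: 0.057
grip_force: 70.0
```

```bash
python3 - <<'E'
from h import *
plan([.6109,-.0248,.061],[180,0,164])
print(robot.sense()['qpos'].round(1))
b=snap('top','t1')
cv2.imwrite('pics/c4.png',cv2.resize(cv2.imread('pics/t1.png')[110:260,220:420],None,fx=4,fy=4))
E
```

```text
plan [-0.03   0.033  1.674] [-0.001 -0.002  0.001] | pos [ 0.6083 -0.0266  0.1949] rpy [-1.7993e+02 -1.7000e-01  1.6413e+02] t 7.95 open 0.057
[-8.8 15.3 15.7 90.5 -0.   7.1]
```

View pics/c4.png

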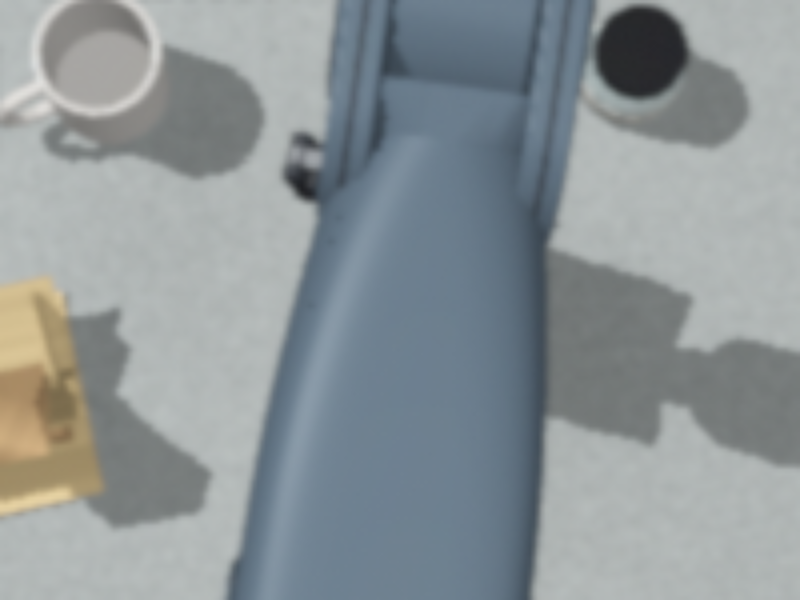

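{"api": "arm_command", "payload": {
  "deltas": "-0.03 0.03 0.3 0 0 0 0.3;-0.03 0.03 0.6 0 0 0 0.3;-0.03 0.03 0.6 0 0 0 0.3;-0.03 0.03 0.6 0 0 0 0.3"
}}

```text
clock: 8.4
position: [0.611, -0.0249, 0.148]
orientation: [-180.0, -0.2, 164.1]
wrist_force: [0.1, -0.1, -7.3]
opening: 0.0572
grip_force: 69.6
```

```bash
python3 - <<'E'
from h import *
plan([.6109,-.0248,.061],[180,0,164])
b=snap('scene','s1')
cv2.imwrite('pics/c5.png',cv2.resize(cv2.imread('pics/s1.png')[160:300,200:340],None,fx=4,fy=4))
E
```

```text
plan [-1.000e-03  2.000e-03  1.087e+00] [-0.    -0.002  0.001] | pos [ 0.611  -0.0249  0.148 ] rpy [-1.7997e+02 -1.6000e-01  1.6410e+02] t 8.4 open 0.0572
```

View pics/c5.png

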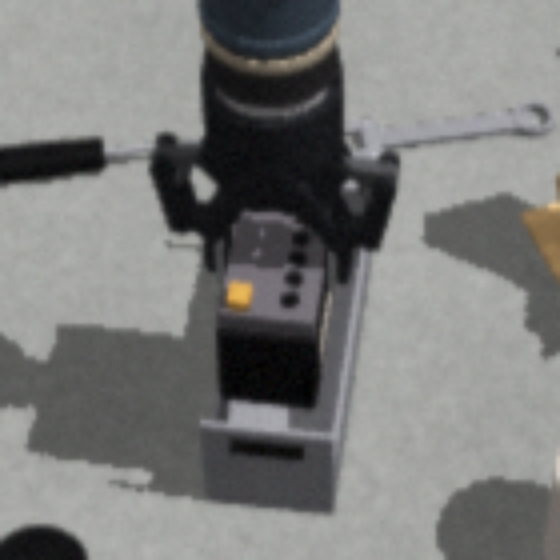

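The battery hangs centred over the tray: front edge at (222–320, 398) in the crop against the end plate at (205–338, 428). Lowering.

{"api": "arm_command", "payload": {
  "deltas": "0 0 0.3 0 0 0 0.3;0 0 0.6 0 0 0 0.3;0 0 0.8 0 0 0 0.3;0 0 0.95 0 0 0 0.3;0 0 0.95 0 0 0 0.3"
}}

```text
clock: 8.95
position: [0.6114, -0.0242, 0.0721]
orientation: [-180.0, -0.1, 164.2]
wrist_force: [-0.3, 0.8, -8.1]
opening: 0.057
grip_force: 69.6
```

{"api": "arm_command", "payload": {
  "deltas": "0 0 0.08 0 0 0 0.3;0 0 0.1 0 0 0 0.3;0 0 0.1 0 0 0 0.3"
}}

```text
clock: 9.25
position: [0.6125, -0.0242, 0.0656]
orientation: [180.0, 0.1, 164.2]
wrist_force: [-0.7, 0.2, -6.1]
opening: 0.0571
grip_force: 69.9
```

{"api": "arm_command", "payload": {
  "deltas": "0 0 0.04 0 0 0 0.3;0 0 0.06 0 0 0 0.3;0 0 0.06 0 0 0 0.3"
}}

```text
clock: 9.55
position: [0.6124, -0.0242, 0.0607]
orientation: [180.0, 0.1, 164.2]
wrist_force: [-0.4, 1.3, -5.2]
opening: 0.057
grip_force: 69.9
```

{"api": "arm_command", "payload": {
  "deltas": "-0.03 0 0 0 0 0 0.3;-0.05 0 0 0 0 0 0.3;-0.05 0 0 0 0 0 0.3"
}}

```text
clock: 9.85
position: [0.6165, -0.0252, 0.0606]
orientation: [180.0, 0.1, 164.2]
wrist_force: [-1.0, 0.6, -3.6]
opening: 0.0571
grip_force: 70.2
```

{"api": "arm_command", "payload": {
  "deltas": "-0.02 0 0 0 0 0 0.3;-0.03 0 0 0 0 0 0.3;-0.03 0 0 0 0 0 0.3"
}}

```text
clock: 10.15
position: [0.6185, -0.0258, 0.0606]
orientation: [180.0, 0.0, 164.2]
wrist_force: [-1.7, 0.3, -0.9]
opening: 0.0572
grip_force: 70.5
```

{"api": "arm_command", "payload": {
  "deltas": "-0.02 0 0.02 0 0 0 0.3;-0.02 0 0.02 0 0 0 0.3;-0.02 0 0.02 0 0 0 0.3"
}}

```text
clock: 10.45
position: [0.6199, -0.0262, 0.0605]
orientation: [180.0, 0.1, 164.2]
wrist_force: [-5.5, 0.3, 4.0]
opening: 0.0571
grip_force: 71.1
```

{"api": "arm_command", "payload": {
  "deltas": "0 0 0 0 0 0 1;0 0 0 0 0 0 1;0 0 0 0 0 0 1;0 0 0 0 0 0 1"
}}

```text
clock: 10.85
position: [0.6203, -0.0265, 0.0588]
orientation: [-180.0, 0.1, 164.2]
wrist_force: [1.0, 0.5, 0.5]
opening: 0.0855
grip_force: 0.0
```

{"api": "arm_command", "payload": {
  "deltas": "0 0 -0.5 0 0 0 1;0 0 -1 0 0 0 1;0 0 -1 0 0 0 1"
}}

```text
clock: 11.15
position: [0.6241, -0.027, 0.1463]
orientation: [179.9, 0.8, 164.2]
wrist_force: [0.6, -0.2, 0.7]
opening: 0.0853
grip_force: 0.0
```

{"api": "arm_command", "payload": {
  "deltas": "0 0 -1 0 0 0 1;0 0 -1 0 0 0 1;0 0 -1 0 0 0 1"
}}

```text
clock: 11.45
position: [0.6225, -0.0268, 0.2247]
orientation: [179.9, 0.6, 164.2]
wrist_force: [0.4, -0.6, -0.3]
opening: 0.0852
grip_force: 0.0
```

```bash
python3 - <<'E'
from h import *
# filter: axis a (up) leans to rack -x ; tool z=-a
yaw=np.radians(11.5);th=.55
a=np.array([-np.sin(th)*np.cos(yaw),-np.sin(th)*np.sin(yaw),np.cos(th)])
for n,top in(('filt',np.array([.4902,.3497,.1123])),('wedge',np.array([.4944,.2171,.1305]))):
  print(n,'axis',a.round(3))
  for sgn in(1,-1):
    y=sgn*np.array([-np.sin(yaw),np.cos(yaw),0]);z=-a;x=np.cross(y,z)
    R=Ro.from_matrix(np.array([x,y,z]).T);rpy=R.as_euler('xyz',degrees=True)
    print(rpy.round(2)); 
    for dd in(.12,0,-.035): print('  tcp at',dd,'above top',(top+a*dd).round(4))
  plan(top+a*.12,rpy)
s=robot.sense();print(s['qpos'].round(1))
E
```

```text
filt axis [-0.512 -0.104  0.853]
[-180.     31.51 -168.5 ]
  tcp at 0.12 above top [0.4287 0.3372 0.2146]
  tcp at 0 above top [0.4902 0.3497 0.1123]
  tcp at -0.035 above top [0.5081 0.3533 0.0825]
[180.   -31.51  11.5 ]
  tcp at 0.12 above top [0.4287 0.3372 0.2146]
  tcp at 0 above top [0.4902 0.3497 0.1123]
  tcp at -0.035 above top [0.5081 0.3533 0.0825]
plan [3.572 3.716 0.092] [-0.454  0.114  1.643] | pos [ 0.6225 -0.0268  0.2247] rpy [179.93   0.61 164.17] t 11.45 open 0.0852
wedge axis [-0.512 -0.104  0.853]
[-180.     31.51 -168.5 ]
  tcp at 0.12 above top [0.4329 0.2046 0.2328]
  tcp at 0 above top [0.4944 0.2171 0.1305]
  tcp at -0.035 above top [0.5123 0.2207 0.1007]
[180.   -31.51  11.5 ]
  tcp at 0.12 above top [0.4329 0.2046 0.2328]
  tcp at 0 above top [0.4944 0.2171 0.1305]
  tcp at -0.035 above top [0.5123 0.2207 0.1007]
plan [ 3.067  2.136 -0.132] [-0.454  0.114  1.643] | pos [ 0.6225 -0.0268  0.2247] rpy [179.93   0.61 164.17] t 11.45 open 0.0852
[-8.6 17.  21.1 93.4 -0.   7.2]
```

```bash
python3 - <<'E'
from h import *
plan([.4287,.3372,.2146],[180,31.51,-168.5])
R0=Ro.from_euler('xyz',[180,0,164.17],degrees=True);G=Ro.from_euler('xyz',[180,31.51,-168.5],degrees=True)
w=(R0.inv()*G).as_rotvec();print(np.degrees(w))
E
```

```text
plan [3.572 3.716 0.092] [-0.084 -0.336 -0.296] | pos [ 0.6225 -0.0268  0.2247] rpy [179.93   0.61 164.17] t 11.45 open 0.0852
[ -7.51364733 -30.90425191 -26.63248745]
```

Translate first (3 calls), then turn (41°, 5 rows).

{"api": "arm_command", "payload": {
  "deltas": "0.5 0.5 0 0 0 0 1;1 1 0 0 0 0 1;1 1 0 0 0 0 1"
}}

```text
clock: 11.75
position: [0.5623, 0.0759, 0.218]
orientation: [179.9, -0.1, 164.4]
wrist_force: [-0.7, -0.7, 0.6]
opening: 0.0852
grip_force: 0.0
```

{"api": "arm_command", "payload": {
  "deltas": "0.5 0.5 0 0 0 0 1;1 1 0 0 0 0 1;1 1 0 0 0 0 1"
}}

```text
clock: 12.05
position: [0.5073, 0.1745, 0.2182]
orientation: [179.9, -0.1, 164.4]
wrist_force: [0.4, 0.4, 0.1]
opening: 0.0853
grip_force: 0.0
```

{"api": "arm_command", "payload": {
  "deltas": "0.5 0.5 0 0 0 0 1;1 1 0 0 0 0 1;1 1 0 0 0 0 1"
}}

```text
clock: 12.35
position: [0.4525, 0.2729, 0.2181]
orientation: [180.0, -0.1, 164.4]
wrist_force: [0.7, -0.3, 0.1]
opening: 0.0856
grip_force: 0.0
```

{"api": "arm_command", "payload": {
  "deltas": "0.57 0.71 0 -0.084 -0.34 -0.296 1;0.57 0.71 0 -0.084 -0.34 -0.296 1;0.57 0.71 0 -0.084 -0.34 -0.296 1;0.57 0.71 0 -0.084 -0.34 -0.296 1;0.57 0.71 0 -0.084 -0.34 -0.296 1"
}}

```text
clock: 12.85
position: [0.4262, 0.3369, 0.2185]
orientation: [-180.0, 31.5, -168.3]
wrist_force: [0.1, -0.5, 0.3]
opening: 0.0854
grip_force: 0.0
```

```bash
python3 - <<'E'
from h import *
plan([.4287,.3372,.2146],[180,31.51,-168.5])
print(robot.sense()['qpos'].round(1))
b=snap('scene','s2')
cv2.imwrite('pics/c6.png',cv2.resize(cv2.imread('pics/s2.png')[120:270,320:470],None,fx=4,fy=4))
E
```

```text
plan [-0.002 -0.002  0.059] [ 0.001 -0.     0.002] | pos [0.4262 0.3369 0.2185] rpy [-179.98   31.5  -168.27] t 12.85 open 0.0854
[ 39.3 -24.6 -26.   60.1 -14.   24. ]
```

View pics/c6.png

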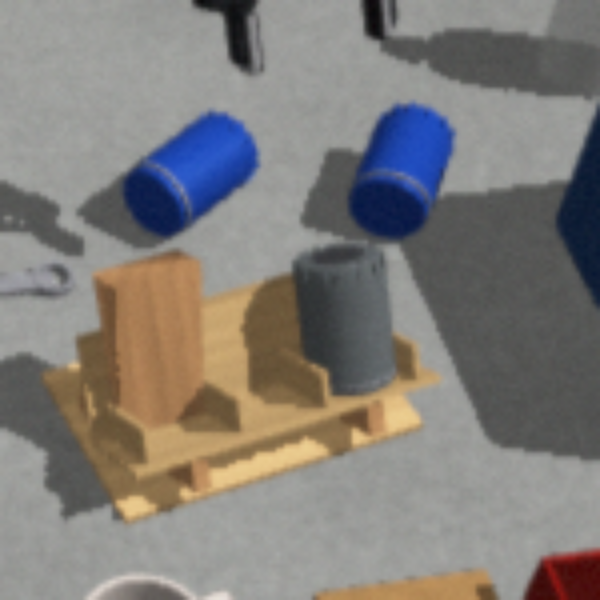

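The filter top sits at crop (341,258) and the open fingers straddle its axis line, centred near (312,53). Advancing along the axis.

{"api": "arm_command", "payload": {
  "deltas": "0 0 0.5 0 0 0 1;0 0 1 0 0 0 1;0 0 1 0 0 0 1"
}}

```text
clock: 13.2
position: [0.4654, 0.3422, 0.1425]
orientation: [-179.8, 30.6, -168.6]
wrist_force: [-1.2, -0.5, -1.2]
opening: 0.0853
grip_force: 0.0
```

{"api": "arm_command", "payload": {
  "deltas": "0 0 0.3 0 0 0 1;0 0 0.6 0 0 0 1;0 0 0.95 0 0 0 1;0 0 0.95 0 0 0 1"
}}

```text
clock: 13.6
position: [0.5048, 0.3516, 0.0814]
orientation: [-180.0, 30.9, -168.6]
wrist_force: [0.2, -0.8, -1.0]
opening: 0.0857
grip_force: 0.0
```

```bash
python3 - <<'E'
from h import *
a=np.array([-.512,-.104,.853])
plan(np.array([.4902,.3497,.1123])-.034*a,[180,31.51,-168.5]);print(robot.sense()['wrist_force'])
E
```

```text
plan [-0.045  0.014 -0.001] [-0.001 -0.007 -0.001] | pos [0.5048 0.3516 0.0814] rpy [-179.95   30.85 -168.62] t 13.6 open 0.0857
[ 0.17527567 -0.82681497 -1.03438688]
```

{"api": "arm_command", "payload": {
  "deltas": "-0.04 0.01 0 0 0 0 1;-0.04 0.01 0 0 0 0 1"
}}

```text
clock: 13.8
position: [0.5093, 0.3557, 0.0898]
orientation: [179.8, 31.4, -168.6]
wrist_force: [0.7, -0.3, 0.0]
opening: 0.0853
grip_force: 0.0
```

{"api": "arm_command", "payload": {
  "deltas": "0 0 0 0 0 0 0.3;0 0 0 0 0 0 0.3;0 0 0 0 0 0 0.3;0 0 0 0 0 0 0.3;0 0 0 0 0 0 0.3",
  "force": 60
}}

```text
clock: 14.3
position: [0.5083, 0.3548, 0.0893]
orientation: [179.9, 31.4, -168.6]
wrist_force: [-2.9, -3.3, 4.5]
opening: 0.0587
grip_force: 63.3
```

{"api": "arm_command", "payload": {
  "deltas": "0 0 -0.4 0 0 0 0.3;0 0 -0.8 0 0 0 0.3;0 0 -1 0 0 0 0.3;0 0 -1 0 0 0 0.3"
}}

```text
clock: 14.7
position: [0.4669, 0.3475, 0.1583]
orientation: [179.7, 31.4, -168.5]
wrist_force: [1.1, 0.9, -2.8]
opening: 0.0586
grip_force: 70.9
```

```bash
python3 - <<'E'
from h import *
print(robot.sense()['wrist_force'])
plan([.51,.1,.21],[180,0,164])
E
```

```text
[ 1.07952878  0.85018653 -2.79764827]
plan [-0.263 -3.136 -0.613] [0.087 0.342 0.298] | pos [0.4669 0.3475 0.1583] rpy [ 179.72   31.43 -168.54] t 14.7 open 0.0586
```

```bash
python3 - <<'E'
from h import *
plan([.48,.3475,.235],[180,0,164])
plan([.519,.0015,.235],[180,0,164],(np.array([.48,.3475,.235]),[180,0,164]))
E
```

```text
plan [-0.637 -0.028 -0.735] [0.087 0.342 0.298] | pos [0.4669 0.3475 0.1583] rpy [ 179.72   31.43 -168.54] t 14.7 open 0.0586
plan [-1.661 -4.023 -0.   ] [0. 0. 0.] | pos [0.48   0.3475 0.235 ] rpy [180   0 164] t 14.7 open 0.0586
```

{"api": "arm_command", "payload": {
  "deltas": "-0.64 0 -0.74 0.087 0.342 0.298 0.3;-0.64 0 -0.74 0.087 0.342 0.298 0.3;-0.64 0 -0.74 0.087 0.342 0.298 0.3;-0.64 0 -0.74 0.087 0.342 0.298 0.3;-0.64 0 -0.74 0.087 0.342 0.298 0.3"
}}

```text
clock: 15.2
position: [0.4802, 0.3493, 0.2311]
orientation: [-179.7, -0.4, 163.7]
wrist_force: [-0.6, 0.6, -4.0]
opening: 0.0584
grip_force: 70.8
```

{"api": "arm_command", "payload": {
  "deltas": "-0.2 -0.5 0 0 0 0 0.3;-0.4 -1 0 0 0 0 0.3;-0.4 -1 0 0 0 0 0.3"
}}

```text
clock: 15.5
position: [0.4896, 0.2584, 0.2295]
orientation: [-179.4, -0.3, 163.6]
wrist_force: [0.1, 0.3, -2.8]
opening: 0.0586
grip_force: 70.8
```

{"api": "arm_command", "payload": {
  "deltas": "-0.2 -0.5 0 0 0 0 0.3;-0.4 -1 0 0 0 0 0.3;-0.4 -1 0 0 0 0 0.3"
}}

```text
clock: 15.8
position: [0.4977, 0.1731, 0.2315]
orientation: [-179.6, -0.1, 163.6]
wrist_force: [-0.1, 0.8, -3.7]
opening: 0.0583
grip_force: 70.8
```

{"api": "arm_command", "payload": {
  "deltas": "-0.2 -0.5 0 0 0 0 0.3;-0.4 -1 0 0 0 0 0.3;-0.4 -1 0 0 0 0 0.3"
}}

```text
clock: 16.1
position: [0.5063, 0.0878, 0.2319]
orientation: [-179.6, -0.1, 163.6]
wrist_force: [-0.8, 0.1, -3.8]
opening: 0.0587
grip_force: 70.8
```

{"api": "arm_command", "payload": {
  "deltas": "-0.2 -0.5 0 0 0 0 0.3;-0.4 -1 0 0 0 0 0.3;-0.4 -1 0 0 0 0 0.3;-0.4 -1 0 0 0 0 0.3"
}}

```text
clock: 16.5
position: [0.5144, 0.0062, 0.2324]
orientation: [-179.8, -0.2, 163.8]
wrist_force: [-0.0, 0.6, -3.9]
opening: 0.0587
grip_force: 70.8
```

```bash
python3 - <<'E'
from h import *
plan([.519,.0015,.16],[180,0,164])
b=snap('scene','s3')
cv2.imwrite('pics/c7.png',cv2.resize(cv2.imread('pics/s3.png')[150:300,200:350],None,fx=4,fy=4))
E
```

```text
plan [-0.075 -0.037  0.905] [-0.002 -0.002 -0.002] | pos [0.5144 0.0062 0.2324] rpy [-179.82   -0.22  163.83] t 16.5 open 0.0587
```

View pics/c7.png

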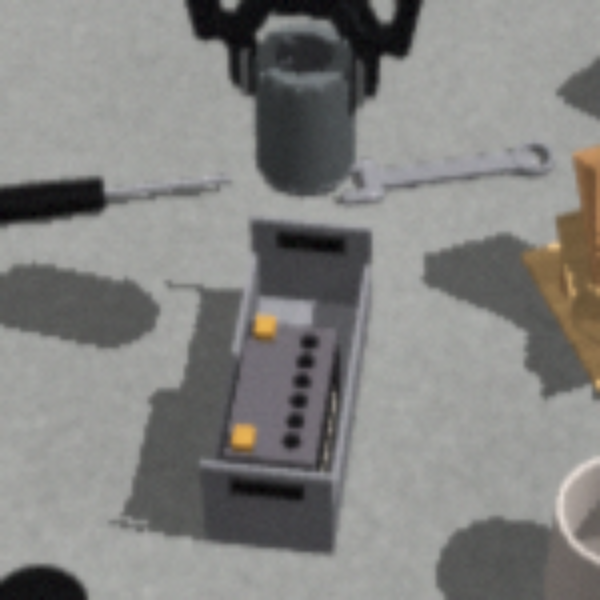

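Battery stands in the tray against the far plate; the filter hangs upright near the near plate (top ellipse (305,50), base ~(306,165) in the crop). Checking numerically.

```bash
python3 - <<'E'
from h import *
d=grab_frame('scene');q=lambda u,v:(u/4+200-.4,v/4+150-.4)
print('base',ray(d,*q(306,164),.171),'top',ray(d,*q(305,52),.261))
P=np.array([ray(d,*q(*p),.084) for p in[(250,221),(372,233),(337,477),(201,463)]]);print(P.round(4),P.mean(0))
B=np.array([ray(d,*q(*p),.09) for p in[(335,330),(318,466),(222,455),(248,320)]]);print(B.round(4),B.mean(0))
E
```

```text
base [0.51216058 0.00642906 0.171     ] top [0.50765774 0.00758949 0.261     ]
[[ 0.4765 -0.0261  0.084 ]
 [ 0.4994  0.0507  0.084 ]
 [ 0.684  -0.0023  0.084 ]
 [ 0.6611 -0.0803  0.084 ]] [ 0.58024079 -0.01449825  0.084     ]
[[ 0.5794  0.0134  0.09  ]
 [ 0.6785 -0.0127  0.09  ]
 [ 0.6616 -0.0676  0.09  ]
 [ 0.5629 -0.0388  0.09  ]] [ 0.62057919 -0.02642308  0.09      ]
```

{"api": "arm_command", "payload": {
  "deltas": "-0.12 -0.04 0.3 0 0 0 0.3;-0.12 -0.04 0.8 0 0 0 0.3;-0.12 -0.04 0.8 0 0 0 0.3;-0.12 -0.04 0.8 0 0 0 0.3"
}}

```text
clock: 17.0
position: [0.5211, 0.0016, 0.1681]
orientation: [-179.7, -0.4, 164.0]
wrist_force: [-0.4, -0.4, -1.5]
opening: 0.0585
grip_force: 70.9
```

{"api": "arm_command", "payload": {
  "deltas": "0 0 0.2 0 0 0 0.3;0 0 0.4 0 0 0 0.3;0 0 0.4 0 0 0 0.3"
}}

```text
clock: 17.3
position: [0.5233, 0.0006, 0.139]
orientation: [-179.8, -0.0, 164.0]
wrist_force: [0.5, -0.2, -3.2]
opening: 0.0584
grip_force: 70.9
```

```bash
python3 - <<'E'
from h import *
plan([.523,.0007,.065],[180,0,164])
E
```

```text
plan [0.004 0.004 0.925] [-0.002 -0.    -0.   ] | pos [0.5233 0.0006 0.139 ] rpy [-1.7979e+02 -1.0000e-02  1.6399e+02] t 17.3 open 0.0584
```

{"api": "arm_command", "payload": {
  "deltas": "0 0 0.15 0 0 0 0.3;0 0 0.3 0 0 0 0.3;0 0 0.4 0 0 0 0.3;0 0 0.4 0 0 0 0.3"
}}

```text
clock: 17.7
position: [0.521, 0.0, 0.1037]
orientation: [-179.7, -0.3, 163.9]
wrist_force: [-0.4, -0.3, -3.9]
opening: 0.0584
grip_force: 70.9
```

{"api": "arm_command", "payload": {
  "deltas": "0 0 0.15 0 0 0 0.3;0 0 0.3 0 0 0 0.3;0 0 0.42 0 0 0 0.3;0 0 0.42 0 0 0 0.3"
}}

```text
clock: 18.1
position: [0.5201, -0.0001, 0.0691]
orientation: [-179.7, -0.4, 163.9]
wrist_force: [-1.0, 0.2, -3.2]
opening: 0.0586
grip_force: 70.9
```

Free so far; feel for the floor.

{"api": "arm_command", "payload": {
  "deltas": "0 0 0.05 0 0 0 0.3;0 0 0.05 0 0 0 0.3;0 0 0.05 0 0 0 0.3"
}}

```text
clock: 18.4
position: [0.5224, -0.0003, 0.0682]
orientation: [-179.8, -0.1, 163.9]
wrist_force: [0.2, 0.2, -3.7]
opening: 0.0584
grip_force: 70.9
```

{"api": "arm_command", "payload": {
  "deltas": "0 0 0.03 0 0 0 0.3;0 0 0.03 0 0 0 0.3"
}}

```text
clock: 18.6
position: [0.5222, -0.0003, 0.0655]
orientation: [-179.8, -0.1, 163.9]
wrist_force: [-0.5, 0.6, -3.7]
opening: 0.0585
grip_force: 70.9
```

{"api": "arm_command", "payload": {
  "deltas": "0 0 0.03 0 0 0 0.3;0 0 0.03 0 0 0 0.3"
}}

```text
clock: 18.8
position: [0.5219, -0.0003, 0.0627]
orientation: [-179.7, -0.2, 163.9]
wrist_force: [0.0, 0.2, -4.0]
opening: 0.0586
grip_force: 70.9
```

{"api": "arm_command", "payload": {
  "deltas": "0 0 0.03 0 0 0 0.3;0 0 0.03 0 0 0 0.3"
}}

```text
clock: 19.0
position: [0.5226, -0.0004, 0.0616]
orientation: [-179.8, -0.1, 163.9]
wrist_force: [0.2, -0.5, 0.8]
opening: 0.0586
grip_force: 71.8
```

On the floor. Slide toward the near plate.

{"api": "arm_command", "payload": {
  "deltas": "0.03 0 0 0 0 0 0.3;0.05 0 0 0 0 0 0.3;0.05 0 0 0 0 0 0.3"
}}

```text
clock: 19.3
position: [0.5195, 0.0006, 0.0618]
orientation: [-179.8, 0.1, 163.9]
wrist_force: [2.3, -0.7, 3.2]
opening: 0.0586
grip_force: 71.6
```

{"api": "arm_command", "payload": {
  "deltas": "0.025 0 0 0 0 0 0.3;0.025 0 0 0 0 0 0.3"
}}

```text
clock: 19.5
position: [0.5174, 0.0012, 0.0618]
orientation: [-179.8, 0.0, 163.9]
wrist_force: [3.7, -0.5, 6.2]
opening: 0.0581
grip_force: 71.6
```

{"api": "arm_command", "payload": {
  "deltas": "0.025 0 -0.02 0 0 0 0.3;0.025 0 -0.02 0 0 0 0.3"
}}

```text
clock: 19.7
position: [0.5144, 0.0019, 0.0617]
orientation: [-179.8, -0.1, 163.9]
wrist_force: [3.4, -1.0, 0.3]
opening: 0.0583
grip_force: 71.0
```

{"api": "arm_command", "payload": {
  "deltas": "0.025 0 -0.01 0 0 0 0.3;0.025 0 -0.01 0 0 0 0.3"
}}

```text
clock: 19.9
position: [0.5143, 0.0018, 0.0625]
orientation: [-179.7, 0.1, 163.9]
wrist_force: [8.0, -1.9, -4.3]
opening: 0.0587
grip_force: 70.9
```

{"api": "arm_command", "payload": {
  "deltas": "-0.01 0 0 0 0 0 0.9;0 0 0 0 0 0 1;0 0 0 0 0 0 1;0 0 0 0 0 0 1"
}}

```text
clock: 20.3
position: [0.5115, 0.0027, 0.0625]
orientation: [-179.7, -0.3, 163.9]
wrist_force: [0.5, -0.7, -0.1]
opening: 0.0852
grip_force: 0.0
```

{"api": "arm_command", "payload": {
  "deltas": "0 0 -0.5 0 0 0 1;0 0 -1 0 0 0 1;0 0 -1 0 0 0 1"
}}

```text
clock: 20.6
position: [0.5164, 0.0024, 0.1496]
orientation: [-179.9, 0.5, 163.9]
wrist_force: [1.2, -0.4, 0.2]
opening: 0.0853
grip_force: 0.0
```

{"api": "arm_command", "payload": {
  "deltas": "0 0 -1 0 0 0 1;0 0 -1 0 0 0 1;0 0 -1 0 0 0 1"
}}

```text
clock: 20.9
position: [0.5151, 0.0028, 0.2279]
orientation: [-179.8, 0.3, 163.9]
wrist_force: [1.5, 0.8, -0.3]
opening: 0.0852
grip_force: 0.0
```

```bash
python3 - <<'E'
from h import *
a=np.array([-.512,-.104,.853])
plan(np.array([.4944,.2171,.1305])+.11*a,[180,31.51,-168.5])
snap('top','t2');print(robot.sense()['qpos'].round(1))
E
```

```text
plan [1.626 2.17  0.029] [-0.087 -0.34  -0.298] | pos [0.5151 0.0028 0.2279] rpy [-179.83    0.33  163.94] t 20.9 open 0.0852
[-7.   1.   3.2 92.1 -0.2  9. ]
```

{"api": "arm_command", "payload": {
  "deltas": "0.4 0.5 0 0 0 0 1;0.8 1 0 0 0 0 1;0.8 1 0 0 0 0 1"
}}

```text
clock: 21.25
position: [0.4707, 0.1017, 0.2214]
orientation: [-179.8, -0.4, 164.3]
wrist_force: [0.8, -1.1, -0.1]
opening: 0.0854
grip_force: 0.0
```

{"api": "arm_command", "payload": {
  "deltas": "0.83 0.9 0 -0.044 -0.17 -0.15 1;0.83 0.9 0 -0.044 -0.17 -0.15 1;0.83 0.9 0 -0.044 -0.17 -0.15 1"
}}

```text
clock: 21.55
position: [0.4253, 0.1892, 0.2195]
orientation: [178.0, 15.3, 178.0]
wrist_force: [-0.6, -0.8, -0.2]
opening: 0.0854
grip_force: 0.0
```

```bash
python3 - <<'E'
from h import *
a=np.array([-.512,-.104,.853])
plan(np.array([.4944,.2171,.1305])+.11*a,[180,31.51,-168.5])
E
```

```text
plan [-0.163  0.212 -0.011] [-0.038 -0.177 -0.142] | pos [0.4253 0.1892 0.2195] rpy [178.03  15.25 177.95] t 21.55 open 0.0854
```

{"api": "arm_command", "payload": {
  "deltas": "-0.16 0.21 0 -0.038 -0.177 -0.142 1;-0.16 0.21 0 -0.038 -0.177 -0.142 1;-0.16 0.21 0 -0.038 -0.177 -0.142 1;-0.16 0.21 0 -0.038 -0.177 -0.142 1"
}}

```text
clock: 21.95
position: [0.4405, 0.2004, 0.2228]
orientation: [-179.8, 31.4, -169.1]
wrist_force: [0.2, 0.6, 0.8]
opening: 0.0854
grip_force: 0.0
```

```bash
python3 - <<'E'
from h import *
a=np.array([-.512,-.104,.853]);x=np.array([-.835,-.17,-.523])
plan(np.array([.4944,.2171,.1305])+.11*a+.004*x,[180,31.51,-168.5])
E
```

```text
plan [ 0.055  0.069 -0.025] [-0.005 -0.001 -0.005] | pos [0.4405 0.2004 0.2228] rpy [-179.83   31.41 -169.06] t 21.95 open 0.0854
```

{"api": "arm_command", "payload": {
  "deltas": "0.05 0.07 0.5 0 0 0 1;0.05 0.07 0.9 0 0 0 1;0.05 0.07 0.9 0 0 0 1;0.05 0.07 0.9 0 0 0 1"
}}

```text
clock: 22.35
position: [0.4754, 0.2126, 0.162]
orientation: [-179.9, 31.4, -169.2]
wrist_force: [-0.3, -0.2, -0.2]
opening: 0.0856
grip_force: 0.0
```

{"api": "arm_command", "payload": {
  "deltas": "0 0 0.4 0 0 0 1;0 0 0.8 0 0 0 1;0 0 0.92 0 0 0 1;0 0 0.92 0 0 0 1;0 0 0.92 0 0 0 1"
}}

```text
clock: 22.85
position: [0.5143, 0.2206, 0.1027]
orientation: [-179.9, 31.8, -169.1]
wrist_force: [0.3, 0.8, -0.0]
opening: 0.0855
grip_force: 0.0
```

```bash
python3 - <<'E'
from h import *
a=np.array([-.512,-.104,.853]);x=np.array([-.835,-.17,-.523])
plan(np.array([.4944,.2171,.1305])-.038*a+.004*x,[180,31.51,-168.5])
E
```

```text
plan [0.084 0.006 0.047] [-0.005  0.003 -0.006] | pos [0.5143 0.2206 0.1027] rpy [-179.92   31.78 -169.13] t 22.85 open 0.0855
```

{"api": "arm_command", "payload": {
  "deltas": "0.06 0 0.05 0 0 0 1;0.06 0 0.05 0 0 0 1"
}}

```text
clock: 23.05
position: [0.5112, 0.2201, 0.0954]
orientation: [-179.9, 31.7, -169.1]
wrist_force: [-1.1, -0.8, -0.3]
opening: 0.0854
grip_force: 0.0
```

{"api": "arm_command", "payload": {
  "deltas": "0 0 0 0 0 0 0.3;0 0 0 0 0 0 0.3;0 0 0 0 0 0 0.3;0 0 0 0 0 0 0.3;0 0 0 0 0 0 0.3",
  "force": 70
}}

```text
clock: 23.55
position: [0.5121, 0.2204, 0.096]
orientation: [-179.9, 31.8, -169.1]
wrist_force: [-3.1, -0.7, 5.5]
opening: 0.0596
grip_force: 75.3
```

{"api": "arm_command", "payload": {
  "deltas": "0 0 -0.4 0 0 0 0.3;0 0 -0.8 0 0 0 0.3;0 0 -1 0 0 0 0.3;0 0 -1 0 0 0 0.3"
}}

```text
clock: 23.95
position: [0.4709, 0.2125, 0.1654]
orientation: [-179.9, 31.9, -169.1]
wrist_force: [1.4, 0.3, 0.6]
opening: 0.0594
grip_force: 77.8
```

```bash
python3 - <<'E'
from h import *
plan([.48,.215,.26],[180,0,164])
E
```

```text
plan [-0.724  0.007 -0.942] [0.082 0.348 0.291] | pos [0.4709 0.2125 0.1654] rpy [-179.93   31.88 -169.11] t 23.95 open 0.0594
```

{"api": "arm_command", "payload": {
  "deltas": "-0.72 0 -0.94 0.082 0.348 0.291 0.3;-0.72 0 -0.94 0.082 0.348 0.291 0.3;-0.72 0 -0.94 0.082 0.348 0.291 0.3;-0.72 0 -0.94 0.082 0.348 0.291 0.3;-0.72 0 -0.94 0.082 0.348 0.291 0.3"
}}

```text
clock: 24.45
position: [0.4799, 0.2145, 0.2556]
orientation: [-179.8, -0.5, 163.8]
wrist_force: [0.7, 0.7, -0.8]
opening: 0.0591
grip_force: 77.9
```

```bash
python3 - <<'E'
from h import *
plan([.556,-.009,.24],[180,0,164])
E
```

```text
plan [-1.695 -2.416  0.189] [-0.002 -0.006 -0.003] | pos [0.4799 0.2145 0.2556] rpy [-179.79   -0.51  163.77] t 24.45 open 0.0591
```

{"api": "arm_command", "payload": {
  "deltas": "-0.35 -0.5 0 0 0 0 0.3;-0.7 -1 0 0 0 0 0.3;-0.7 -1 0 0 0 0 0.3"
}}

```text
clock: 24.75
position: [0.5134, 0.1165, 0.2531]
orientation: [-179.6, -0.4, 163.6]
wrist_force: [-1.1, 0.6, -0.4]
opening: 0.0591
grip_force: 77.9
```

{"api": "arm_command", "payload": {
  "deltas": "-0.35 -0.5 0 0 0 0 0.3;-0.7 -1 0 0 0 0 0.3;-0.7 -1 0 0 0 0 0.3"
}}

```text
clock: 25.05
position: [0.5444, 0.0244, 0.2538]
orientation: [-179.7, -0.3, 163.6]
wrist_force: [0.0, 0.4, -1.6]
opening: 0.0589
grip_force: 77.9
```

{"api": "arm_command", "payload": {
  "deltas": "-0.3 -0.4 0.19 0 0 0 0.3;-0.3 -0.4 0.19 0 0 0 0.3;-0.3 -0.4 0.19 0 0 0 0.3;-0.3 -0.4 0.19 0 0 0 0.3"
}}

```text
clock: 25.45
position: [0.5569, -0.0068, 0.2409]
orientation: [-179.9, -0.3, 164.0]
wrist_force: [0.1, 1.0, -1.2]
opening: 0.0594
grip_force: 77.9
```

```bash
python3 - <<'E'
from h import *
plan([.556,-.009,.19],[180,0,164])
b=snap('scene','s4')
cv2.imwrite('pics/c8.png',cv2.resize(cv2.imread('pics/s4.png')[150:300,180:380],None,fx=4,fy=4))
E
```

```text
plan [-0.    -0.028  0.636] [-0.001 -0.003  0.   ] | pos [ 0.5569 -0.0068  0.2409] rpy [-179.93   -0.31  164.02] t 25.45 open 0.0594
```

View pics/c8.png

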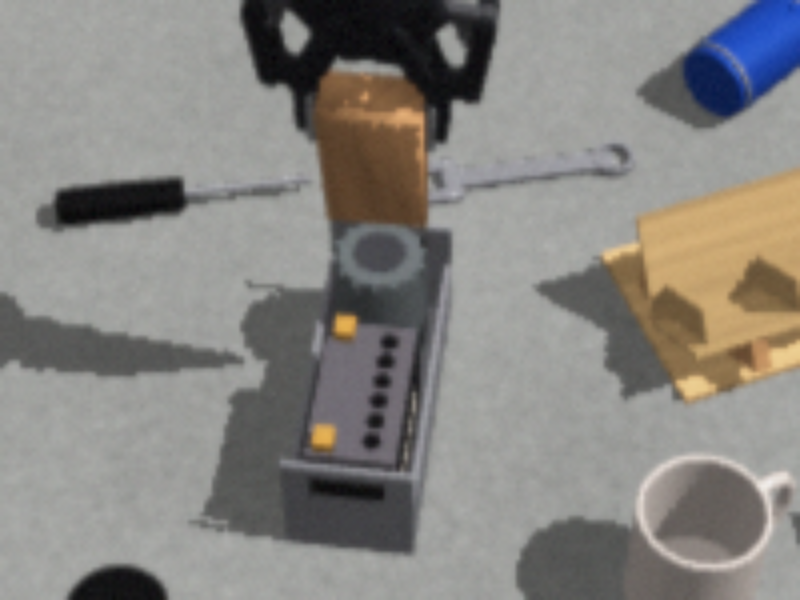

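The wedge hangs thin end down behind the filter's image; filter top is at (379,255), the battery near edge at row ~325, wedge tip edge (328–427, 225). Comparing in one frame.

```bash
python3 - <<'E'
from h import *
d=grab_frame('scene');q=lambda u,v:(u/4+180-.4,v/4+150-.4)
e=np.array([.961,-.276,0]);n=np.array([.276,.961,0]);c=np.array([.574,-.0142,0])
for nm,(u,v),z in[('filter top',(379,255),.094),('bat nearL',(330,317),.09),('bat nearR',(418,329),.09),('bat farL',(302,456),.09),('bat farR',(403,468),.09),('tip L',(328,219),.165),('tip R',(427,229),.165)]:
    X=ray(d,*q(u,v),z)-c;print(nm,round(X@e*1e3,1),round(X@n*1e3,1))
E
```

```text
filter top -57.0 -1.6
bat nearL -6.4 -25.8
bat nearR -3.5 29.8
bat farL 99.6 -27.0
bat farR 101.1 33.4
tip L -21.9 -26.8
tip R -21.1 33.1
```

{"api": "arm_command", "payload": {
  "deltas": "-0.06 -0.02 0.3 0 0 0 0.3;-0.06 -0.02 0.7 0 0 0 0.3;-0.06 -0.02 0.7 0 0 0 0.3;-0.06 -0.02 0.7 0 0 0 0.3"
}}

```text
clock: 25.95
position: [0.5605, -0.01, 0.1855]
orientation: [-179.9, -0.3, 164.0]
wrist_force: [-0.1, 0.3, -0.9]
opening: 0.0592
grip_force: 77.9
```

{"api": "arm_command", "payload": {
  "deltas": "0 0 0.15 0 0 0 0.3;0 0 0.3 0 0 0 0.3;0 0 0.4 0 0 0 0.3;0 0 0.4 0 0 0 0.3"
}}

```text
clock: 26.35
position: [0.5601, -0.0107, 0.1519]
orientation: [-179.9, -0.4, 164.0]
wrist_force: [-0.4, 0.3, -2.9]
opening: 0.0594
grip_force: 77.9
```

```bash
python3 - <<'E'
from h import *
plan([.5608,-.0103,.15],[180,0,164])
E
```

```text
plan [-0.007  0.007  0.023] [-0.001 -0.004 -0.   ] | pos [ 0.5601 -0.0107  0.1519] rpy [-179.88   -0.39  163.98] t 26.35 open 0.0594
```

{"api": "arm_command", "payload": {
  "deltas": "0 0 0.15 0 0 0 0.3;0 0 0.25 0 0 0 0.3;0 0 0.25 0 0 0 0.3"
}}

```text
clock: 26.65
position: [0.5598, -0.0107, 0.1315]
orientation: [-179.9, -0.4, 164.0]
wrist_force: [0.2, -0.4, -1.9]
opening: 0.0592
grip_force: 77.9
```

{"api": "arm_command", "payload": {
  "deltas": "0.03 0 0 0 0 0 0.3;0.06 0 0 0 0 0 0.3;0.06 0 0 0 0 0 0.3"
}}

```text
clock: 26.95
position: [0.5565, -0.0095, 0.1343]
orientation: [-179.9, -0.2, 164.0]
wrist_force: [-0.5, -0.6, 0.0]
opening: 0.0591
grip_force: 77.9
```

{"api": "arm_command", "payload": {
  "deltas": "0.03 0 0 0 0 0 0.3;0.03 0 0 0 0 0 0.3"
}}

```text
clock: 27.15
position: [0.5546, -0.009, 0.1344]
orientation: [-179.9, -0.1, 164.0]
wrist_force: [0.9, -0.4, -0.7]
opening: 0.0592
grip_force: 77.8
```

{"api": "arm_command", "payload": {
  "deltas": "0.025 0 0 0 0 0 0.3;0.025 0 0 0 0 0 0.3"
}}

```text
clock: 27.35
position: [0.5532, -0.0086, 0.1343]
orientation: [-179.9, -0.0, 164.0]
wrist_force: [2.7, -1.1, -0.5]
opening: 0.0592
grip_force: 77.9
```

{"api": "arm_command", "payload": {
  "deltas": "0.025 0 0 0 0 0 0.3;0.025 0 0 0 0 0 0.3"
}}

```text
clock: 27.55
position: [0.5527, -0.0085, 0.1345]
orientation: [-179.9, 0.1, 164.0]
wrist_force: [6.4, -1.1, -1.1]
opening: 0.0594
grip_force: 77.7
```

Filter is now against its plate. Descend stepwise.

{"api": "arm_command", "payload": {
  "deltas": "-0.03 0 0.1 0 0 0 0.3;-0.03 0 0.2 0 0 0 0.3;-0.03 0 0.3 0 0 0 0.3;-0.03 0 0.3 0 0 0 0.3"
}}

```text
clock: 27.95
position: [0.5538, -0.009, 0.1084]
orientation: [-179.9, -0.1, 164.0]
wrist_force: [7.1, -2.9, -2.9]
opening: 0.0593
grip_force: 77.9
```

{"api": "arm_command", "payload": {
  "deltas": "0 0 0.06 0 0 0 0.3;0 0 0.12 0 0 0 0.3;0 0 0.12 0 0 0 0.3"
}}

```text
clock: 28.25
position: [0.5541, -0.009, 0.0996]
orientation: [-179.9, -0.0, 164.0]
wrist_force: [6.6, -1.9, -1.6]
opening: 0.0593
grip_force: 78.1
```

{"api": "arm_command", "payload": {
  "deltas": "0 0 0.03 0 0 0 0.3;0 0 0.03 0 0 0 0.3"
}}

```text
clock: 28.45
position: [0.5542, -0.009, 0.0977]
orientation: [-179.9, 0.0, 164.0]
wrist_force: [7.1, -2.1, 0.4]
opening: 0.0593
grip_force: 78.0
```

{"api": "arm_command", "payload": {
  "deltas": "0 0 0.03 0 0 0 0.3;0 0 0.03 0 0 0 0.3"
}}

```text
clock: 28.65
position: [0.5543, -0.009, 0.0955]
orientation: [-179.9, 0.0, 164.0]
wrist_force: [6.8, -1.6, 0.0]
opening: 0.0593
grip_force: 78.0
```

{"api": "arm_command", "payload": {
  "deltas": "0 0 0.02 0 0 0 0.3;0 0 0.02 0 0 0 0.3"
}}

```text
clock: 28.85
position: [0.5544, -0.009, 0.0941]
orientation: [-179.9, 0.0, 164.0]
wrist_force: [6.7, -1.2, 0.8]
opening: 0.0595
grip_force: 78.0
```

{"api": "arm_command", "payload": {
  "deltas": "0 0 0.02 0 0 0 0.3;0 0 0.02 0 0 0 0.3"
}}

```text
clock: 29.05
position: [0.5544, -0.009, 0.0927]
orientation: [-179.9, 0.0, 164.0]
wrist_force: [6.4, -1.0, 2.4]
opening: 0.0588
grip_force: 78.4
```

{"api": "arm_command", "payload": {
  "deltas": "0 0 0.02 0 0 0 0.3;0 0 0.02 0 0 0 0.3"
}}

```text
clock: 29.25
position: [0.5544, -0.009, 0.0916]
orientation: [-179.9, 0.1, 163.9]
wrist_force: [5.7, -1.3, 2.6]
opening: 0.0593
grip_force: 78.4
```

{"api": "arm_command", "payload": {
  "deltas": "-0.01 0 0.02 0 0 0 0.3;-0.01 0 0.02 0 0 0 0.3"
}}

```text
clock: 29.45
position: [0.5545, -0.0091, 0.0901]
orientation: [-179.9, -0.0, 163.9]
wrist_force: [4.1, -0.8, 5.9]
opening: 0.0591
grip_force: 78.8
```

{"api": "arm_command", "payload": {
  "deltas": "-0.01 0 0.02 0 0 0 0.3;-0.01 0 0.02 0 0 0 0.3"
}}

```text
clock: 29.65
position: [0.5545, -0.0091, 0.0895]
orientation: [-179.9, -0.1, 163.9]
wrist_force: [0.1, -0.8, 10.7]
opening: 0.0593
grip_force: 79.2
```

{"api": "arm_command", "payload": {
  "deltas": "0 0 0.02 0 0 0 0.3;0 0 0.02 0 0 0 0.3"
}}

```text
clock: 29.85
position: [0.5545, -0.009, 0.0892]
orientation: [-179.9, -0.1, 163.9]
wrist_force: [-0.7, 0.2, 15.3]
opening: 0.0591
grip_force: 79.7
```

{"api": "arm_command", "payload": {
  "deltas": "0 0 0.02 0 0 0 0.3;0 0 0.02 0 0 0 0.3"
}}

```text
clock: 30.05
position: [0.5545, -0.009, 0.0888]
orientation: [-179.9, -0.0, 163.9]
wrist_force: [-3.0, 0.2, 19.0]
opening: 0.0593
grip_force: 80.2
```

{"api": "arm_command", "payload": {
  "deltas": "0.01 0 0.015 0 0 0 0.3;0.01 0 0.015 0 0 0 0.3"
}}

```text
clock: 30.25
position: [0.5545, -0.009, 0.0886]
orientation: [-179.9, 0.1, 163.9]
wrist_force: [-3.3, -0.2, 21.3]
opening: 0.0594
grip_force: 80.5
```

{"api": "arm_command", "payload": {
  "deltas": "0 0 0 0 0 0 1;0 0 0 0 0 0 1;0 0 0 0 0 0 1;0 0 0 0 0 0 1"
}}

```text
clock: 30.65
position: [0.5515, -0.0083, 0.081]
orientation: [-179.9, -0.5, 164.0]
wrist_force: [-0.2, -1.1, -0.2]
opening: 0.0854
grip_force: 0.0
```

{"api": "arm_command", "payload": {
  "deltas": "0 0 -0.4 0 0 0 1;0 0 -0.8 0 0 0 1;0 0 -0.8 0 0 0 1"
}}

```text
clock: 30.95
position: [0.5559, -0.0089, 0.1514]
orientation: [-180.0, 0.2, 164.0]
wrist_force: [0.0, -0.2, 0.7]
opening: 0.0859
grip_force: 0.0
```

{"api": "arm_command", "payload": {
  "deltas": "0 0 0 0 0 0 0;0 0 0 0 0 0 0;0 0 0 0 0 0 0;0 0 0 0 0 0 0;0 0 0 0 0 0 0"
}}

```text
clock: 31.45
position: [0.5528, -0.0086, 0.1459]
orientation: [-179.9, -0.3, 164.0]
wrist_force: [0.4, -0.4, -0.4]
opening: 0.0123
grip_force: 0.0
```

```bash
python3 - <<'E'
from h import *
plan([.5545,-.009,.13],[180,0,164])
E
```

```text
plan [-0.023  0.001  0.198] [-0.001 -0.004 -0.   ] | pos [ 0.5528 -0.0086  0.1459] rpy [-179.89   -0.32  163.97] t 31.45 open 0.0123
```

{"api": "arm_command", "payload": {
  "deltas": "-0.02 0 0.1 0 0 0 0;-0.02 0 0.15 0 0 0 0;-0.02 0 0.15 0 0 0 0"
}}

```text
clock: 31.75
position: [0.554, -0.009, 0.1334]
orientation: [-179.9, -0.4, 164.0]
wrist_force: [-0.7, -0.6, 0.3]
opening: 0.0002
grip_force: 0.0
```

{"api": "arm_command", "payload": {
  "deltas": "0 0 0.03 0 0 0 0;0 0 0.03 0 0 0 0"
}}

```text
clock: 31.95
position: [0.5546, -0.0091, 0.1321]
orientation: [-179.9, -0.2, 164.0]
wrist_force: [0.0, 0.3, 0.5]
opening: -0.0002
grip_force: 0.0
```

{"api": "arm_command", "payload": {
  "deltas": "0 0 0.03 0 0 0 0;0 0 0.03 0 0 0 0"
}}

```text
clock: 32.15
position: [0.5547, -0.0091, 0.1298]
orientation: [-179.9, -0.2, 164.0]
wrist_force: [0.1, 0.7, 0.8]
opening: -0.0001
grip_force: 0.0
```

{"api": "arm_command", "payload": {
  "deltas": "0 0 0.03 0 0 0 0;0 0 0.03 0 0 0 0"
}}

```text
clock: 32.35
position: [0.5552, -0.0091, 0.1294]
orientation: [-179.9, -0.1, 164.0]
wrist_force: [-1.5, 0.6, 5.4]
opening: 0.0002
grip_force: 2.7
```

{"api": "arm_command", "payload": {
  "deltas": "0 0 0.02 0 0 0 0;0 0 0.02 0 0 0 0"
}}

```text
clock: 32.55
position: [0.5554, -0.0092, 0.1293]
orientation: [-179.9, -0.0, 164.0]
wrist_force: [-3.9, 1.1, 9.3]
opening: 0.0003
grip_force: 5.0
```

Already locked (9 N does not move it). Retreat and verify numerically.

{"api": "arm_command", "payload": {
  "deltas": "0 0 -0.5 0 0 0 0;0 0 -1 0 0 0 0;0 0 -1 0 0 0 0"
}}

```text
clock: 32.85
position: [0.5585, -0.0095, 0.2132]
orientation: [180.0, 0.5, 164.0]
wrist_force: [0.5, 1.0, 0.2]
opening: 0.0001
grip_force: 0.0
```

{"api": "arm_command", "payload": {
  "deltas": "0.5 0 -0.5 0 0 0 0;1 0 -0.8 0 0 0 0;1 0 -0.8 0 0 0 0"
}}

```text
clock: 33.15
position: [0.4772, 0.014, 0.2757]
orientation: [-180.0, 0.2, 164.0]
wrist_force: [1.1, -0.1, 0.6]
opening: 0.0001
grip_force: 0.0
```

{"api": "arm_command", "payload": {
  "deltas": "0.5 -0.5 0 0 0 0 0.5;1 -1 0 0 0 0 0.5;1 -1 0 0 0 0 0.5"
}}

```text
clock: 33.45
position: [0.3766, -0.0427, 0.2701]
orientation: [-179.8, -0.3, 163.9]
wrist_force: [0.3, 0.9, 0.4]
opening: 0.0423
grip_force: 0.0
```

{"api": "arm_command", "payload": {
  "deltas": "0.5 -0.5 0 0 0 0 0.5;1 -1 0 0 0 0 0.5;1 -1 0 0 0 0 0.5;1 -1 0 0 0 0 0.5"
}}

```text
clock: 33.85
position: [0.28, -0.0976, 0.2711]
orientation: [-179.9, -0.1, 163.7]
wrist_force: [0.7, 0.4, 0.2]
opening: 0.0427
grip_force: 0.0
```

```bash
python3 - <<'E'
from h import *
s=robot.sense();print(s['position'],s['clock'])
a=snap('scene','s9');b=snap('top','t9')
e=np.array([.961,-.276,0]);n=np.array([.276,.961,0]);c=np.array([.574,-.0142,0])
def tr(X):return [round(float((X-c)@e)*1e3,1),round(float((X-c)@n)*1e3,1)]
for nm,d in(('scene',a),('top',b)):
    hsv=cv2.cvtColor(d['image'],cv2.COLOR_RGB2HSV)
    m=cv2.inRange(hsv,(5,70,60),(19,200,255))
    p=proj(d,[.556,-.009,.11]);roi=np.zeros_like(m);cv2.circle(roi,tuple(int(v) for v in p),30,255,-1);m&=roi
    k,l,st,ce=cv2.connectedComponentsWithStats(m)
    for i in range(1,k):
        if st[i,4]>40:
            cn=(l==i).astype(np.uint8);r=cv2.minAreaRect(cv2.findContours(cn,0,2)[0][0]);bx=cv2.boxPoints(r)
            print(nm,st[i],'box top-plane',[tr(ray(d,*q,.129)) for q in bx])
# yellow terminals
hsv=cv2.cvtColor(b['image'],cv2.COLOR_RGB2HSV);m=cv2.inRange(hsv,(18,140,140),(30,255,255));k,l,st,ce=cv2.connectedComponentsWithStats(m)
for i in range(1,k):
    X=ray(b,*ce[i],.098)
    if st[i,4]>3 and abs(X[1])<.12:print('terminal',tr(X))
# bystander change: compare to first top/scene image
for f0,d,nm in(('t0',b,'top'),('s0',a,'scene')):
    i0=cv2.imread(f'pics/{f0}.png').astype(int);df=np.abs(i0-d['image'][:,:,::-1]).max(2)>40
    k,l,st,ce=cv2.connectedComponentsWithStats(df.astype(np.uint8));print(nm,[(st[i,:4].tolist(),int(st[i,4])) for i in range(1,k) if st[i,4]>40])
E
```

```text
[ 0.28001754 -0.09756887  0.27113511] 33.85
scene [260 211  26  33 546] box top-plane [[-31.0, -33.4], [-38.3, 27.9], [59.9, 39.5], [66.8, -18.8]]
top [300 181  26  23 429] box top-plane [[-44.2, 28.2], [3.7, 30.5], [6.3, -27.9], [-41.6, -30.0]]
terminal [85.3, -16.3]
top [([313, 147, 21, 11], 108), ([299, 159, 38, 67], 836), ([333, 166, 26, 68], 559), ([411, 175, 54, 55], 1340), ([444, 180, 8, 8], 48), ([152, 197, 41, 36], 901), ([218, 201, 21, 16], 136), ([305, 204, 11, 16], 125), ([238, 222, 35, 20], 332), ([333, 303, 227, 117], 10125), ([222, 349, 131, 71], 3997), ([419, 379, 71, 41], 1775), ([531, 378, 29, 25], 445), ([305, 396, 47, 24], 534), ([394, 407, 23, 13], 191), ([281, 408, 17, 9], 84), ([538, 416, 22, 4], 66)]
scene [([4, 0, 57, 47], 1195), ([190, 0, 38, 23], 682), ([231, 0, 53, 20], 940), ([292, 0, 38, 15], 483), ([223, 22, 8, 19], 44), ([290, 22, 35, 5], 92), ([199, 31, 17, 13], 108), ([252, 36, 25, 20], 152), ([27, 44, 64, 61], 1454), ([113, 47, 128, 104], 5421), ([269, 64, 47, 46], 991), ([11, 97, 163, 76], 4677), ([168, 96, 10, 16], 58), ([235, 113, 39, 18], 243), ([380, 181, 39, 38], 1027), ([339, 182, 31, 44], 671), ([253, 206, 34, 61], 1205), ([306, 208, 33, 17], 250), ([117, 221, 57, 57], 1913), ([226, 223, 24, 58], 508)]
```

```bash
python3 -c "
from h import *
print(order.job_done())"
```

```text
the job is handed in; nothing more can be done
None
```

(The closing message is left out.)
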